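# Tip the tall pastry carton over onto its taped packing spot

## Task

The tall biscuit carton stands on end between two taped outlines on the counter. With the fingers, push it high up so that it topples onto its broad side over the larger, oblong outline, and if need be nudge it along the counter until it lies flat and wholly within that outline, ready for its ribbon. Only push it: never pick it up or let it fall elsewhere, and leave everything else on the counter where it stands.

Things in the scene. Friction and masses are not known exactly. Their poses are not given: they have to be found in the camera images.
- carton: tall closed brown cardboard carton, pale panel on each broad face: 90 wide (x), 45 thick (y), 170 tall (z), 0.17 to 0.35 kg, loose, starts upright. Origin: centre of its underside. Broad faces look along +y and -y, one towards each outline. Pushed near the top of a broad face it pivots about the far bottom edge and falls from about 15 degrees; pushed at its foot it may slide instead
- carton_mid (a point): the middle of the tall carton, 85 mm along its z from its origin: 85 mm above the counter while it stands, 22.5 mm when it lies on a broad face; axes as the carton's
- carton_c1 (a point): end of the carton's middle plane: at x = +45, y = 0, z = 0 mm in its frame (underside)
- carton_c2 (a point): the same at x = -45, y = 0, z = 0 mm (underside)
- carton_c3 (a point): the same at x = +45, y = 0, z = 170 mm (top)
- carton_c4 (a point): the same at x = -45, y = 0, z = 170 mm (top)
- outline: larger outline: oblong of flat dark tape strips (7 mm wide, no height, fixed) on the pale counter, 150 (x) by 230 (y) over its outer edges. Origin at its centre; y runs along its length, roughly to or from the tall carton. Its near end lies from 20 mm under the carton's foot to some 5 mm beyond it, so a carton merely toppled may stick out a little at its foot end
- small_outline: the small square outline of the same tape, 120 by 120, on the opposite side of the tall carton: the honey jar's spot, not the carton's. Origin at its centre on the counter
- jar: low round honey jar with a brass lid, 56 across, 60 tall, standing in the small outline; origin at the centre of its underside. To be left alone
- short_carton: carton of the same kind but only 90 tall, 90 by 45 on plan, standing beyond the tall one as seen from the robot; origin at the centre of its underside. To be left alone
- spool: flat brown wooden ribbon spool, 60 across, 30 high, beyond the tall carton; origin at the centre of its underside. To be left alone
- cup: white cup with a handle, 64 across, 60 high, beyond the tall carton; origin at the centre of its underside. To be left alone
- lifter: cake lifter 240 long lying at the right of the counter. To be left alone
- tin: round brass-coloured biscuit tin, 100 across, 70 high, at the left of the counter; origin at the centre of its underside. To be left alone

How it is judged:
On the way:
1. the tall carton has toppled onto a broad side with its middle over the larger outline (height (world z) of carton_mid below 0.03 m and (angle between carton_mid's own y axis and vertical below 0.1 rad or angle between carton_mid's own y axis and vertical above 3.04 rad) and x of carton_mid in the frame of outline between -0.075 and 0.075 m and y of carton_mid in the frame of outline between -0.115 and 0.115 m), for 0.2 s.
At the end, for the whole second after the job is handed in: the tall carton lies flat on a broad side on the counter (within 0.1 rad), at rest, all four ends of its plan within the outer edge of the larger outline (3 mm allowed) (height (world z) of carton_mid below 0.03 m and (angle between carton_mid's own y axis and vertical below 0.1 rad or angle between carton_mid's own y axis and vertical above 3.04 rad) and x of carton_c1 in the frame of outline between -0.078 and 0.078 m and y of carton_c1 in the frame of outline between -0.118 and 0.118 m and x of carton_c2 in the frame of outline between -0.078 and 0.078 m and y of carton_c2 in the frame of outline between -0.118 and 0.118 m and x of carton_c3 in the frame of outline between -0.078 and 0.078 m and y of carton_c3 in the frame of outline between -0.118 and 0.118 m and x of carton_c4 in the frame of outline between -0.078 and 0.078 m and y of carton_c4 in the frame of outline between -0.118 and 0.118 m and linear speed of carton below 0.02 m/s and angular speed of carton below 0.15 rad/s); the robot touches nothing.
It fails at once if the tall carton is lifted off the counter (its middle above 105 mm, or above 50 mm while lying) (height (world z) of carton_mid above 0.105 m or (height (world z) of carton_mid above 0.05 m and (angle between carton_mid's own y axis and vertical below 0.2 rad or angle between carton_mid's own y axis and vertical above 2.94 rad))).
It fails at once if the tall carton falls with its middle outside the larger outline (angle between carton_mid's own z axis and vertical above 1.3 rad and not (x of carton_mid in the frame of outline between -0.075 and 0.075 m and y of carton_mid in the frame of outline between -0.115 and 0.115 m)).
It fails at once if the short carton, jar, spool, cup, lifter or tin is shifted by more than 20 mm or knocked over (distance of any of short_carton, jar, spool, cup, lifter, tin from where it was at the start of the episode above 0.02 m or angle between any of short_carton, jar, spool, cup, lifter, tin's own z axis and vertical above 0.35 rad).
It also fails if it takes over 58 s, if anything falls off the work surface, if the arm or the gripper's body presses on something with over 40 N, if the wrist force passes 120 N, or if a joint passes its speed limit or range.

## Robot

A 6-joint arm with a two-finger parallel gripper is mounted at the origin on the work surface. World frame = base frame: x ahead of the robot, y to its left, z up, the work surface at z = 0. Lengths are in m, angles in rad, forces in N, time in s.
With the tool pointing down it reaches from about 0.25 to 0.775 m from the base axis. Payload 4 kg.
Tool frame: the origin (TCP) lies at the very end of the fingers, on their centre line; the grasp point (between the pads) lies 19 mm behind it (pinch_z is the distance from the TCP to the grasp point, in m); z points along the fingers, y is the direction in which the jaws open and shut (so a half turn about z gives the same grasp; the last joint's range is limited). The gripper opens to 94 mm and grips with 3 to 60 N. Pads are 16 mm wide; open, the fingers measure 119 mm over their backs; the gripper's body (75 mm by 177 mm) begins 78 mm behind the grasp point.
Start: joints at [1.009, 0.087, 1.371, -0, 1.684, -0.103], TCP at [0.244, 0.493, 0.206] pointing down, gripper open.
Joint ranges: [-3.1, 3.1], [-0.76, 2.03], [0.27, 2.55], [-1.08, 4.22], [0.17, 2.65], [-2.57, 2.57]. Speed limits (rad/s): [2.79, 2.79, 3.14, 3.14, 3.14, 3.14].

## Interface

Orientations are given as a unit quaternion [x, y, z, w].
In Python, from plant import * gives the robot as it stands. The module is installed in compiled form; this text tells all that it offers.
- The arm moves only by the tool arm_command, never from a script. Its argument "motion" is a list of rows, each an object with "linear": the shift along the tool's x, y, z in m, a list of three; "spin": the turn about the tool's z in rad. In form: [{"linear": [x, y, z], "spin": spin}, ...]. A call has exactly 10 rows; each row shifts and turns the commanded pose from where the row before left it, along the tool's axes as they then stand; what a row does not reach is not made up. A row lasts 1/10 s, in which the tool goes at most 50 mm and 8.59 degrees, less where a joint would pass 70% of its speed; a pose out of reach is approached as far as the arm can. A call is refused whole if a number of a shift passes 0.05 or a number of a turn 0.15, either way. A call with a gripper value outside its range is refused whole. "fingers" is the opening, from -1 (shut) to 1 (fully open), set as the call begins (left out, the last holds). The fingers move at their own pace and stop on an object; "squeeze" is the grip in N (left out, the last holds). Time passes only in rows, so rows that do not move let the fingers close, or fill a call up. It gives the time, the measured TCP pose, the force and the opening at its end, in the units of the state.
- read_state(): the state, without advancing time (a new reading comes with each control period).
- camera(name): name is "scene" or "top" or "wrist"; returns the picture (480x640x3 uint8, blue, green, red); there is no depth.
- camera_model(name): a dict with "camera_matrix" (3x3 intrinsics, pixels), "dist_coeffs" ([k1, k2, p1, p2, k3] as OpenCV has them; the pictures are not rectified), "world_from_camera" (4x4, takes a point from camera to world coordinates); the wrist camera has in their place "hand_eye" (4x4, takes a point from camera to tool coordinates, whose origin is the TCP and whose axes are the flange's). Camera axes: x right, y up, looking along -z (the intrinsics and any distortion apply to the point x, -y, -z); pixel columns grow to the right and rows downward; lengths in m; the calibration is good to about 2 mm. A picture is of the moment at which its call begins: read the wrist's pose just before it. camera_model takes no time and is no camera call.
- close_job(): hands the job in, once; it reports no verdict.
Trained networks look in the newest picture that a camera, given by its name, has taken for a name from the list of things; names that differ only in an ending like _2 or _b are one class to them, and where a whole thing is asked for, a point or a joint stands for the part that bears it (a point fixed in the world has none). Each returns a list of dicts, best first, with "p" (0 to 1); they miss things now and then, are a little off and sometimes report something else, mostly with a low value. They report only what shows in the picture. A call takes as long as a camera call.
- cut_out(label, camera): "region" (480x640 bool, what is visible of it).
- tip_of(label, camera): "xyz" ([x, y, z] in m, in world coordinates, good to about 4 mm: a listed point, or the origin of a listed thing).
The state is a dict: "t": time; "qpos": joint angles; "qd": joint speeds; "tau": joint torques, N m; "tcp_pos": TCP position; "tcp_rot": TCP orientation; "force": force on the tool from outside, world axes, zero at the start; "moment": the same for the moment, N m; "grip_width": finger opening in m.
Only numpy, scipy, OpenCV 4.12 (cv2) and the standard library are available. Lean on these libraries where they do the work, as an engineer would, in place of code of your own. Each camera call takes 0.05 s, during which the arm holds its last target.

## Working session

There is one attempt and no reset: what is moved stays moved. The work goes in short steps, Python scripts to look and compute and a tool call to move; the robot and the scene stay as the last step left them, time stands still between calls to the robot, and variables do not carry over. Pictures are saved under pics/ and viewed, and the job is handed in when it is done.

Besides the shell and the picture viewer there is one more tool, called as name([rows], argument=value, ...), one row to a line, values as JSON. arm_command: Moves the arm, as the interface text tells. Its arguments: {"type":"object","properties":{"motion":{"type":"array","items":{"type":"object","properties":{"linear":{"type":"array","items":{"type":"number"}},"spin":{"type":"number"}}}},"fingers":{"type":"number"},"squeeze":{"type":"number"}},"required":["motion"]}

```bash
mkdir -p pics
cat > h.py <<'E'
from plant import *
import numpy as np, cv2
E
python3 - <<'E'
from h import *
s=read_state(); print({k:np.round(v,3) for k,v in s.items()})
for c in ["scene","top"]:
    im=camera(c); cv2.imwrite(f"pics/{c}0.png",im)
    for n in ["carton","outline","small_outline","jar","short_carton","spool","cup","tin"]:
        r=tip_of(n,c); print(c,n,[(round(d['p'],2),np.round(d['xyz'],3)) for d in r[:2]])
print(read_state()['t'])
E
```

```text
{'t': np.float64(0.0), 'qpos': array([ 1.009,  0.088,  1.372, -0.   ,  1.684, -0.103]), 'qd': array([-0.001, -0.001,  0.001,  0.002, -0.001, -0.001]), 'tau': array([-0.0000e+00, -3.4019e+01, -3.0242e+01,  7.2000e-02,  3.3000e-02,
       -0.0000e+00]), 'tcp_pos': array([0.243, 0.493, 0.204]), 'tcp_rot': array([ 0.227,  0.974, -0.001, -0.   ]), 'force': array([ 0.189, -0.423, -0.226]), 'moment': array([ 0.034, -0.025,  0.036]), 'grip_width': np.float64(0.094)}
scene carton [(0.67, array([0.465, 0.026, 0.   ]))]
scene outline []
scene small_outline [(0.8, array([0.482, 0.158, 0.   ]))]
scene jar [(0.75, array([0.495, 0.159, 0.001]))]
scene short_carton [(0.73, array([0.665, 0.104, 0.003]))]
scene spool [(0.97, array([ 0.658, -0.017,  0.   ]))]
scene cup [(0.66, array([ 0.668, -0.128, -0.002]))]
scene tin [(0.74, array([0.55 , 0.457, 0.002])), (0.67, array([0.513, 0.019, 0.166]))]
top carton [(0.69, array([0.466, 0.021, 0.001]))]
top outline []
top small_outline []
top jar [(0.75, array([ 0.493,  0.155, -0.002]))]
top short_carton []
top spool [(0.87, array([ 0.659, -0.018,  0.001])), (0.65, array([0.422, 0.027, 0.171]))]
top cup [(0.61, array([ 0.669, -0.132,  0.   ]))]
top tin [(0.7, array([ 0.551,  0.462, -0.004]))]
0.9
```

View pics/scene0.png

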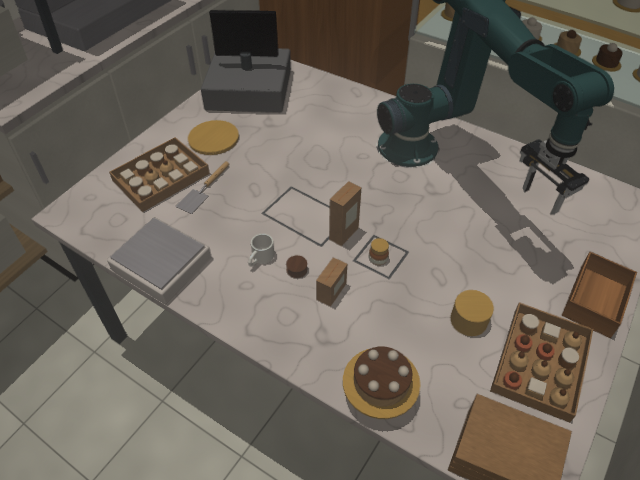

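View pics/top0.png

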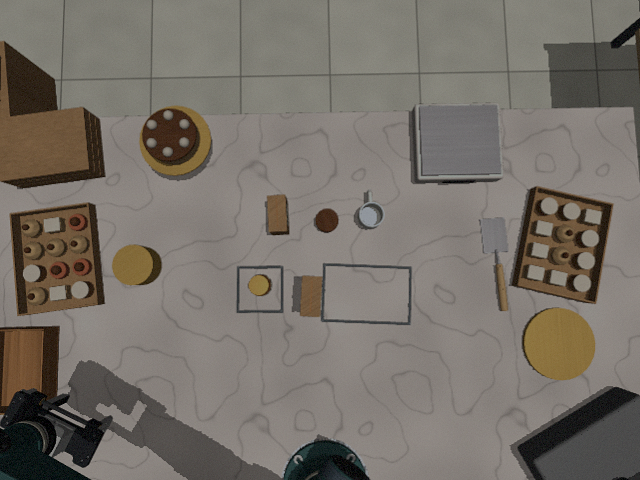

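The top view shows the outline at about (322–411, 264–324), the carton's top at (311,297), and the jar's square at (237–282, 267–312). Next I compute the exact outline pose and the carton's pose.

```bash
cat >> h.py <<'E'
def toplane(px,cam,z=0.):
    m=camera_model(cam); K=np.array(m["camera_matrix"]); d=np.array(m["dist_coeffs"]); T=np.array(m["world_from_camera"])
    u=cv2.undistortPoints(np.array(px,float).reshape(-1,1,2),K,d).reshape(-1,2)
    r=np.c_[u[:,0],-u[:,1],-np.ones(len(u))]@T[:3,:3].T
    o=T[:3,3]; return o+r*((z-o[2])/r[:,2])[:,None]
def proj(P,cam):
    m=camera_model(cam); K=np.array(m["camera_matrix"]); d=np.array(m["dist_coeffs"]); T=np.array(m["world_from_camera"])
    p=(np.array(P,float)-T[:3,3])@T[:3,:3]; p=p*[1,-1,-1]
    return cv2.projectPoints(p,np.zeros(3),np.zeros(3),K,d)[0].reshape(-1,2)
E
python3 - <<'E'
from h import *
im=cv2.imread("pics/top0.png")
c=im[255:335,230:420]; cv2.imwrite("pics/crop0.png",cv2.resize(c,None,fx=4,fy=4,interpolation=cv2.INTER_CUBIC))
print(np.round(toplane([(324,264),(411,267),(410,324),(322,321)],"top"),3))
print(np.round(toplane([(238,267),(282,267),(282,312),(237,312)],"top"),3))
for cam in ["top","scene"]:
    camera(cam); r=cut_out("carton",cam)
    for d in r[:3]:
        reg=d['region'].astype(np.uint8); print(cam,d['p'],reg.sum(),cv2.boundingRect(reg))
    for n in ["carton_mid","carton_c1","carton_c2","carton_c3","carton_c4"]:
        print(n,[(round(d['p'],2),np.round(d['xyz'],3)) for d in tip_of(n,cam)[:2]])
E
```

```text
[[ 0.543 -0.01   0.   ]
 [ 0.531 -0.235  0.   ]
 [ 0.385 -0.227  0.   ]
 [ 0.397 -0.002  0.   ]]
[[0.54  0.212 0.   ]
 [0.537 0.098 0.   ]
 [0.422 0.1   0.   ]
 [0.425 0.215 0.   ]]
top 0.83 799 (300, 275, 23, 42)
carton_mid []
carton_c1 [(0.69, array([0.513, 0.016, 0.168])), (0.57, array([0.421, 0.025, 0.168]))]
carton_c2 [(0.69, array([0.513, 0.016, 0.168])), (0.57, array([0.421, 0.025, 0.168]))]
carton_c3 [(0.69, array([0.513, 0.016, 0.168])), (0.57, array([0.421, 0.025, 0.168]))]
carton_c4 [(0.69, array([0.513, 0.016, 0.168])), (0.57, array([0.421, 0.025, 0.168]))]
carton_mid [(0.77, array([0.47 , 0.023, 0.086]))]
carton_c1 [(0.91, array([0.512, 0.019, 0.166])), (0.81, array([0.424, 0.027, 0.001]))]
carton_c2 [(0.91, array([0.512, 0.019, 0.166])), (0.81, array([0.424, 0.027, 0.001]))]
carton_c3 [(0.91, array([0.512, 0.019, 0.166])), (0.81, array([0.424, 0.027, 0.001]))]
carton_c4 [(0.91, array([0.512, 0.019, 0.166])), (0.81, array([0.424, 0.027, 0.001]))]
```

View pics/crop0.png

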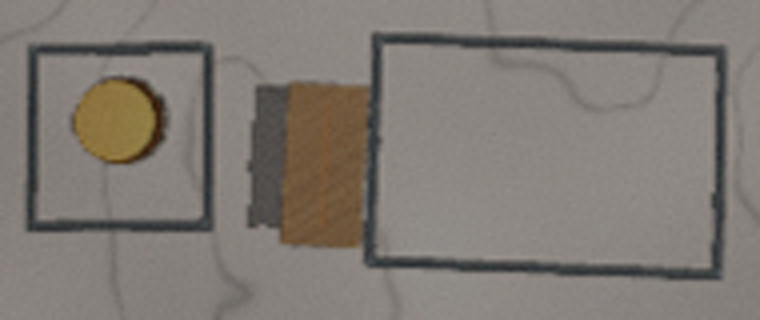

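arm_command([
  {"linear":[-0.02,-0.014,0]},
  {"linear":[-0.042,-0.029,0]},
  {"linear":[-0.042,-0.027,0]},
  {"linear":[-0.042,-0.027,0]},
  {"linear":[-0.042,-0.027,0]},
  {"linear":[-0.042,-0.027,0]},
  {"linear":[-0.042,-0.027,0]},
  {"linear":[-0.042,-0.027,0]},
  {"linear":[-0.042,-0.027,0]},
  {"linear":[-0.025,-0.018,0]},
], fingers=0.0)

```text
invalid input at $.motion[0]: expected keys linear, spin
```

arm_command([
  {"linear":[0,0,0],"spin":0.12},
  {"linear":[0,0,0],"spin":0.14},
  {"linear":[0,0,0],"spin":0.14},
  {"linear":[0,0,0],"spin":0.14},
  {"linear":[0,0,0],"spin":0.14},
  {"linear":[0,0,0],"spin":0.14},
  {"linear":[0,0,0],"spin":0.14},
  {"linear":[0,0,0],"spin":0.14},
  {"linear":[0,0,0],"spin":0.11},
  {"linear":[0,0,0],"spin":0},
])

```text
t: 2.6
tcp_pos: [0.2436, 0.4931, 0.2055]
tcp_rot: [0.741, 0.672, 0.0, 0.0]
force: [0.8, -1.0, 0.5]
grip_width: 0.0945
```

```bash
cat >> h.py <<'E'
from scipy.spatial.transform import Rotation as R
def totool(p):
    s=read_state(); M=R.from_quat(s['tcp_rot']).as_matrix()
    return np.round(M.T@(np.array(p)-s['tcp_pos']),4)
E
python3 - <<'E'
from h import *
s=read_state(); M=R.from_quat(s['tcp_rot']).as_matrix()
print(s['t'],s['tcp_pos'],M.round(3),s['grip_width'],s['force'])
u=np.array([-0.097,-0.995]);c=np.array([0.467,0.022])
for off in (0.055,0.0225+.008):
  print(totool([*(c-u*off),0.142]))
im=camera("top"); cv2.imwrite("pics/t1.png",im[200:380,200:460].repeat(3,0).repeat(3,1))
E
```

```text
2.6 [0.24362806 0.49312009 0.20548808] [[ 0.098  0.995  0.   ]
 [ 0.995 -0.098  0.   ]
 [ 0.     0.    -1.   ]] 0.09453417854292143 [ 0.82341293 -0.95967635  0.51460222]
[-0.3921  0.2683  0.0635]
[-0.4166  0.2683  0.0635]
```

View pics/t1.png

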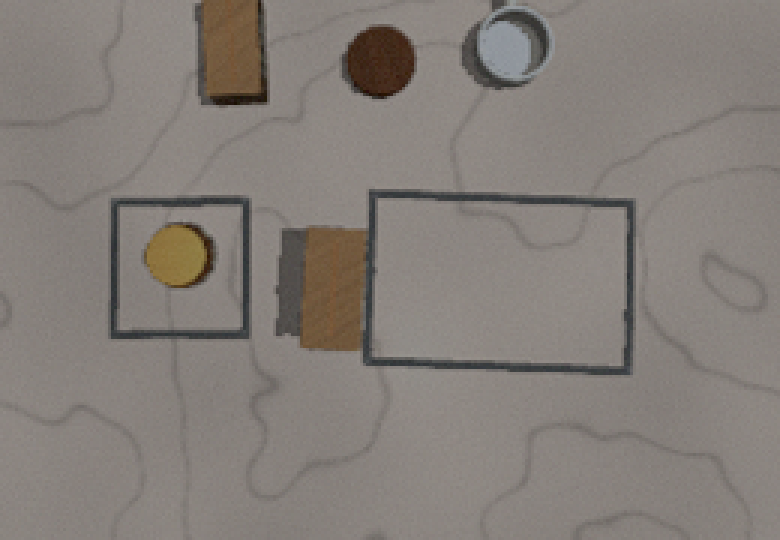

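The first call was refused because its rows had no "spin" key, so only the turn was done. The view shows the scene unchanged. Now I translate.

arm_command([
  {"linear":[-0.02,0.015,0],"spin":0},
  {"linear":[-0.04,0.028,0],"spin":0},
  {"linear":[-0.04,0.028,0],"spin":0},
  {"linear":[-0.04,0.028,0],"spin":0},
  {"linear":[-0.04,0.028,0],"spin":0},
  {"linear":[-0.04,0.028,0],"spin":0},
  {"linear":[-0.04,0.028,0],"spin":0},
  {"linear":[-0.04,0.028,0],"spin":0},
  {"linear":[-0.04,0.028,0],"spin":0},
  {"linear":[-0.035,0.029,0],"spin":0},
], fingers=0.0)

```text
t: 3.65
tcp_pos: [0.4742, 0.0916, 0.2059]
tcp_rot: [0.74, 0.672, 0.0, 0.0]
force: [-0.3, 0.5, 0.0]
grip_width: 0.0467
```

Run:
```python
from h import *
s=read_state(); M=R.from_quat(s['tcp_rot']).as_matrix()
print(s['t'],s['tcp_pos'],M.round(3),s['grip_width'],s['force'])
u=np.array([-0.097,-0.995]);c=np.array([0.467,0.022])
for off in (0.055,0.0225+.008):
  print(totool([*(c-u*off),0.142]))
im=camera("top"); cv2.imwrite("pics/t2.png",im[200:380,200:460].repeat(3,0).repeat(3,1))
im=camera("scene"); cv2.imwrite("pics/s2.png",im[150:330,220:480].repeat(3,0).repeat(3,1))
```

```text
3.65 [0.47423772 0.0915567  0.20590136] [[ 0.096  0.995  0.001]
 [ 0.995 -0.096  0.   ]
 [ 0.     0.001 -1.   ]] 0.046704432705961016 [-0.33266185  0.45177276  0.02467015]
[-0.015  -0.0005  0.0639]
[-0.0395 -0.0006  0.0639]
```

View pics/s2.png

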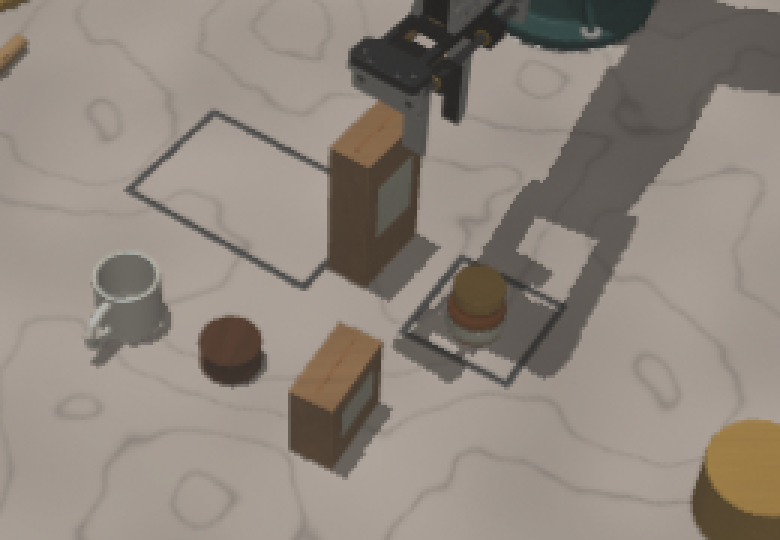

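The fingers hang at +y of the carton, clear of it and of the jar. I lower them and approach.

arm_command([
  {"linear":[0,0,0.015],"spin":0},
  {"linear":[0,0,0.015],"spin":0},
  {"linear":[0,0,0.015],"spin":0},
  {"linear":[0,0,0.013],"spin":0},
  {"linear":[-0.008,0,0],"spin":0},
  {"linear":[-0.008,0,0],"spin":0},
  {"linear":[-0.006,0,0],"spin":0},
  {"linear":[-0.006,0,0],"spin":0},
  {"linear":[-0.005,0,0],"spin":0},
  {"linear":[0,0,0],"spin":0},
])

```text
t: 4.75
tcp_pos: [0.4706, 0.0601, 0.148]
tcp_rot: [0.741, 0.671, 0.0, 0.0]
force: [0.5, 0.1, -0.3]
grip_width: 0.0468
```

arm_command([
  {"linear":[-0.005,0,0],"spin":0},
  {"linear":[-0.005,0,0],"spin":0},
  {"linear":[-0.005,0,0],"spin":0},
  {"linear":[-0.005,0,0],"spin":0},
  {"linear":[-0.005,0,0],"spin":0},
  {"linear":[0,0,0],"spin":0},
  {"linear":[0,0,0],"spin":0},
  {"linear":[0,0,0],"spin":0},
  {"linear":[0,0,0],"spin":0},
  {"linear":[0,0,0],"spin":0},
])

```text
t: 5.75
tcp_pos: [0.4679, 0.0361, 0.1474]
tcp_rot: [0.741, 0.672, 0.0, -0.0]
force: [-0.4, 0.4, 0.0]
grip_width: 0.047
```

Run:
```python
from h import *
s=read_state(); print(s['t'],s['tcp_pos'],s['force'])
im=camera("scene"); cv2.imwrite("pics/s3.png",im[150:330,220:480].repeat(3,0).repeat(3,1))
```

```text
5.75 [0.46793251 0.03614324 0.14742202] [-0.44327271  0.44855554  0.00924732]
```

View pics/s3.png

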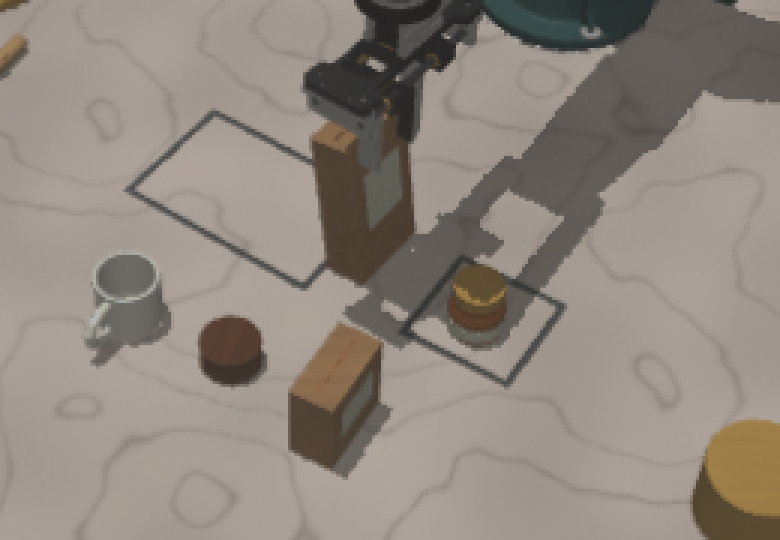

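The carton is tilting about its far foot edge (its top has moved to about (350,135) in the crop), with no visible sliding. I keep pushing.

arm_command([
  {"linear":[-0.005,0,0],"spin":0},
  {"linear":[-0.005,0,0],"spin":0},
  {"linear":[-0.005,0,0],"spin":0},
  {"linear":[-0.005,0,0],"spin":0},
  {"linear":[-0.005,0,0],"spin":0},
  {"linear":[-0.005,0,0],"spin":0},
  {"linear":[0,0,0],"spin":0},
  {"linear":[0,0,0],"spin":0},
  {"linear":[0,0,0],"spin":0},
  {"linear":[0,0,0],"spin":0},
])

```text
t: 6.8
tcp_pos: [0.465, 0.0063, 0.1475]
tcp_rot: [0.741, 0.672, 0.0, -0.0]
force: [-0.6, -0.0, 0.1]
grip_width: 0.0466
```

Run:
```python
from h import *
s=read_state(); print(s['t'],s['tcp_pos'],s['force'])
im=camera("scene"); cv2.imwrite("pics/s4.png",im[150:330,220:480].repeat(3,0).repeat(3,1))
```

```text
6.8 [0.4650103  0.0062941  0.14748588] [-0.57228648 -0.02088331  0.06984303]
```

View pics/s4.png

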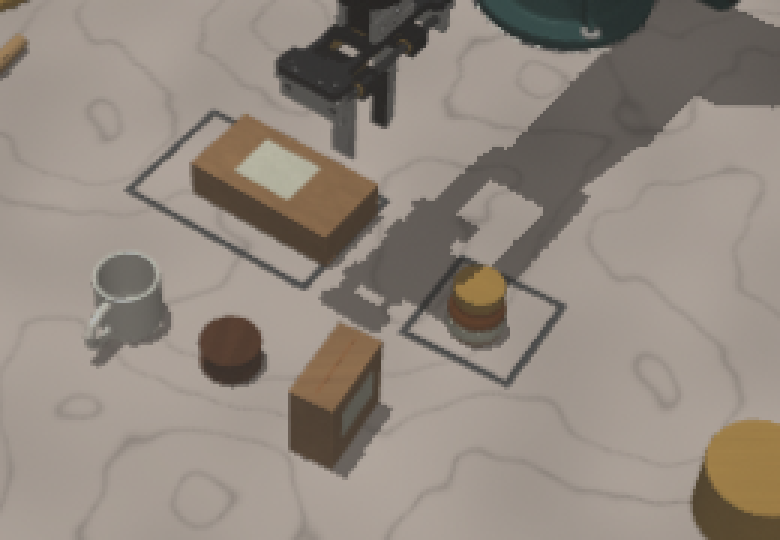

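It has toppled flat over the larger outline, with its foot end sticking out over the near strip at about (330,250). I back off and measure.

arm_command([
  {"linear":[0.005,0,0],"spin":0},
  {"linear":[0.01,0,0],"spin":0},
  {"linear":[0.01,0,0],"spin":0},
  {"linear":[0.01,0,0],"spin":0},
  {"linear":[0.01,0,0],"spin":0},
  {"linear":[0.01,0,0],"spin":0},
  {"linear":[0.005,0,0],"spin":0},
  {"linear":[0,0,0],"spin":0},
  {"linear":[0,0,0],"spin":0},
  {"linear":[0,0,0],"spin":0},
])

```text
t: 7.85
tcp_pos: [0.4709, 0.0656, 0.1475]
tcp_rot: [0.741, 0.671, -0.0, 0.0]
force: [0.5, -0.9, -0.1]
grip_width: 0.047
```

```bash
cat >> h.py <<'E'
OC=toplane([(230+a/4-.4,255+b/4-.4) for a,b in [(373,33),(727,46),(721,279),(365,265)]],"top")[:,:2]
def meas(cam,z=0.045):
    for n in ["carton_mid","carton_c1"]:
        print(cam,n,[(round(d['p'],2),np.round(d['xyz'],3)) for d in tip_of(n,cam)[:4]])
    r=cut_out("carton",cam)
    for d in r[:2]:
        reg=d['region'].astype(np.uint8); cs=max(cv2.findContours(reg,0,2)[0],key=cv2.contourArea)
        b=cv2.boxPoints(cv2.minAreaRect(cs)); print(cam,round(d['p'],2),reg.sum()); print(toplane(b,cam,z)[:,:2].round(3))
E
python3 - <<'E'
from h import *
s=read_state(); print(s['t'],s['tcp_pos'],s['force'])
print("outline",OC.round(4),OC.mean(0),[np.linalg.norm(OC[i]-OC[i-1]).round(4) for i in range(4)])
im=camera("top"); cv2.imwrite("pics/t5.png",cv2.resize(im[235:345,250:430],None,fx=4,fy=4,interpolation=cv2.INTER_CUBIC))
meas("top"); camera("scene"); meas("scene")
E
```

```text
7.85 [0.47087316 0.06555009 0.14747366] [ 0.53404858 -0.86722479 -0.12525931]
outline [[ 0.5459 -0.0074]
 [ 0.5329 -0.2362]
 [ 0.3844 -0.2266]
 [ 0.3979  0.0007]] [ 0.46526632 -0.11738029] [np.float64(0.1482), np.float64(0.2292), np.float64(0.1488), np.float64(0.2278)]
top carton_mid [(0.93, array([ 0.46 , -0.084,  0.018]))]
top carton_c1 [(0.96, array([ 0.499, -0.176,  0.022])), (0.93, array([ 0.51 , -0.006,  0.024])), (0.86, array([ 0.409, -0.172,  0.027])), (0.58, array([0.423, 0.   , 0.024]))]
top 0.67 2496
[[ 0.421 -0.   ]
 [ 0.511 -0.007]
 [ 0.498 -0.177]
 [ 0.409 -0.169]]
scene carton_mid [(0.62, array([ 0.46 , -0.087,  0.026]))]
scene carton_c1 [(0.67, array([ 0.499, -0.174,  0.019])), (0.67, array([ 0.408, -0.165,  0.022])), (0.6, array([ 0.508, -0.008,  0.026])), (0.6, array([ 0.424, -0.003,  0.019]))]
scene 0.6 1783
[[ 0.534 -0.163]
 [ 0.408 -0.194]
 [ 0.426  0.015]
 [ 0.546  0.035]]
```

View pics/t5.png

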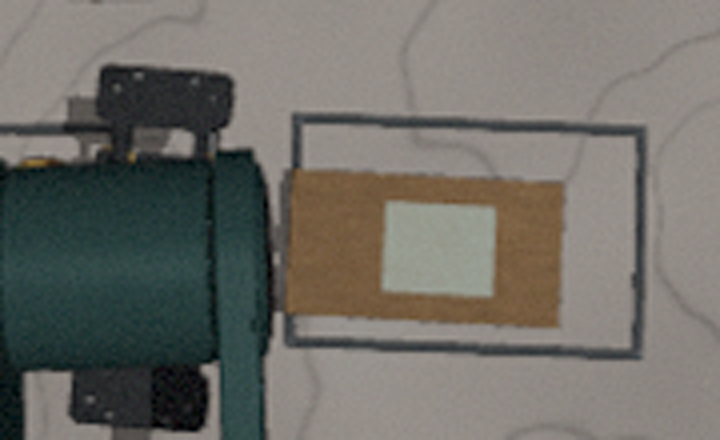

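The footprint is 90×170 mm as expected. Its centre is at (0.460,−0.088), against (0.465,−0.117) for the outline, so a nudge of about 29 mm along −y will do. I lower the fingers to z≈0.02 behind the foot end and push slowly.

arm_command([
  {"linear":[0,0,0.015],"spin":0},
  {"linear":[0,0,0.015],"spin":0},
  {"linear":[0,0,0.015],"spin":0},
  {"linear":[0,0,0.015],"spin":0},
  {"linear":[0,0,0.015],"spin":0},
  {"linear":[0,0,0.015],"spin":0},
  {"linear":[0,0,0.015],"spin":0},
  {"linear":[0,0,0.015],"spin":0},
  {"linear":[0,0,0.006],"spin":0},
  {"linear":[0,0,0],"spin":0},
])

```text
t: 9.25
tcp_pos: [0.4701, 0.0658, 0.0206]
tcp_rot: [0.741, 0.672, -0.001, -0.001]
force: [0.1, 0.7, 0.3]
grip_width: 0.0471
```

arm_command([
  {"linear":[-0.005,0,0],"spin":0},
  {"linear":[-0.007,0,0],"spin":0},
  {"linear":[-0.007,0,0],"spin":0},
  {"linear":[-0.007,0,0],"spin":0},
  {"linear":[-0.007,0,0],"spin":0},
  {"linear":[-0.007,0,0],"spin":0},
  {"linear":[-0.007,0,0],"spin":0},
  {"linear":[-0.005,0,0],"spin":0},
  {"linear":[-0.003,0,0],"spin":0},
  {"linear":[0,0,0],"spin":0},
])

```text
t: 10.25
tcp_pos: [0.4655, 0.0108, 0.0214]
tcp_rot: [0.741, 0.671, 0.0, -0.0]
force: [-1.1, -0.3, 0.4]
grip_width: 0.0472
```

arm_command([
  {"linear":[-0.003,0,0],"spin":0},
  {"linear":[-0.003,0,0],"spin":0},
  {"linear":[-0.003,0,0],"spin":0},
  {"linear":[-0.003,0,0],"spin":0},
  {"linear":[-0.003,0,0],"spin":0},
  {"linear":[-0.003,0,0],"spin":0},
  {"linear":[-0.003,0,0],"spin":0},
  {"linear":[-0.003,0,0],"spin":0},
  {"linear":[-0.003,0,0],"spin":0},
  {"linear":[0,0,0],"spin":0},
])

```text
t: 11.25
tcp_pos: [0.4628, -0.0164, 0.0215]
tcp_rot: [0.741, 0.671, -0.0, 0.0]
force: [-0.2, -0.5, 0.2]
grip_width: 0.047
```

Run:
```python
from h import *
s=read_state(); print(s['t'],s['tcp_pos'],s['force'])
im=camera("top"); cv2.imwrite("pics/t6.png",cv2.resize(im[235:345,250:430],None,fx=4,fy=4,interpolation=cv2.INTER_CUBIC))
meas("top")
```

```text
11.25 [ 0.46277805 -0.01637605  0.02146017] [-0.21948663 -0.50359193  0.21394147]
top carton_mid [(0.98, array([ 0.457, -0.105,  0.022]))]
top carton_c1 [(0.69, array([ 0.494, -0.199,  0.02 ])), (0.67, array([ 0.402, -0.196,  0.024]))]
top 0.67 1611
[[0.599 0.519]
 [0.597 0.396]
 [0.5   0.395]
 [0.502 0.517]]
```

View pics/t6.png

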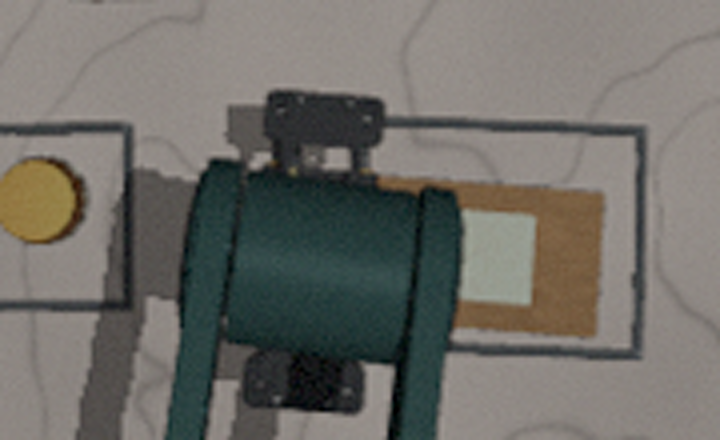

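The carton has slid about 24 mm (its right edge is now at x≈600 in the crop, and the outline's is at 645). I push 4 mm more, then retreat and lift clear.

arm_command([
  {"linear":[-0.002,0,0],"spin":0},
  {"linear":[-0.002,0,0],"spin":0},
  {"linear":[0,0,0],"spin":0},
  {"linear":[0.003,0,0],"spin":0},
  {"linear":[0.01,0,0],"spin":0},
  {"linear":[0.015,0,0],"spin":0},
  {"linear":[0.015,0,0],"spin":0},
  {"linear":[0.015,0,0],"spin":0},
  {"linear":[0.01,0,0],"spin":0},
  {"linear":[0,0,0],"spin":0},
])

```text
t: 12.45
tcp_pos: [0.4691, 0.0492, 0.0215]
tcp_rot: [0.74, 0.672, 0.0, -0.0]
force: [-0.1, 0.1, 0.3]
grip_width: 0.047
```

arm_command([
  {"linear":[0,0,-0.01],"spin":0},
  {"linear":[0,0,-0.02],"spin":0},
  {"linear":[0,0,-0.025],"spin":0},
  {"linear":[0,0,-0.025],"spin":0},
  {"linear":[0,0,-0.025],"spin":0},
  {"linear":[0,0,-0.025],"spin":0},
  {"linear":[0,0,-0.02],"spin":0},
  {"linear":[0.02,0,-0.01],"spin":0},
  {"linear":[0.03,0,0],"spin":0},
  {"linear":[0.03,0,0],"spin":0},
])

```text
t: 13.45
tcp_pos: [0.4776, 0.1274, 0.1832]
tcp_rot: [0.742, 0.671, 0.001, 0.001]
force: [0.8, 0.3, -0.1]
grip_width: 0.047
```

Run:
```python
from h import *
s=read_state(); print(s['t'],s['tcp_pos'],s['force'])
im=camera("top"); cv2.imwrite("pics/t7.png",cv2.resize(im[185:345,200:430],None,fx=3.4,fy=3.4,interpolation=cv2.INTER_CUBIC))
r=[d['xyz'] for d in tip_of("carton_c1","top")[:4]]
C=OC.mean(0); ey=(OC[0]+OC[3]-OC[1]-OC[2]); ey/=np.linalg.norm(ey); ex=np.array([ey[1],-ey[0]])
for p in r: print("c in outline",((p[:2]-C)@ex).round(4),((p[:2]-C)@ey).round(4),p[2].round(3))
meas("top")
im=camera("scene"); cv2.imwrite("pics/s7.png",im[150:330,220:480].repeat(3,0).repeat(3,1))
for n in ["jar","short_carton","spool","cup","tin"]:
    print(n,[(round(d['p'],2),np.round(d['xyz'],3)) for d in tip_of(n,"scene")[:1]])
```

```text
13.45 [0.47760193 0.1274091  0.18322895] [ 0.77771503  0.2786864  -0.13327536]Traceback (most recent call last):
  File "<stdin>", line 6, in <module>
AttributeError: 'float' object has no attribute 'round'
```

View pics/t7.png

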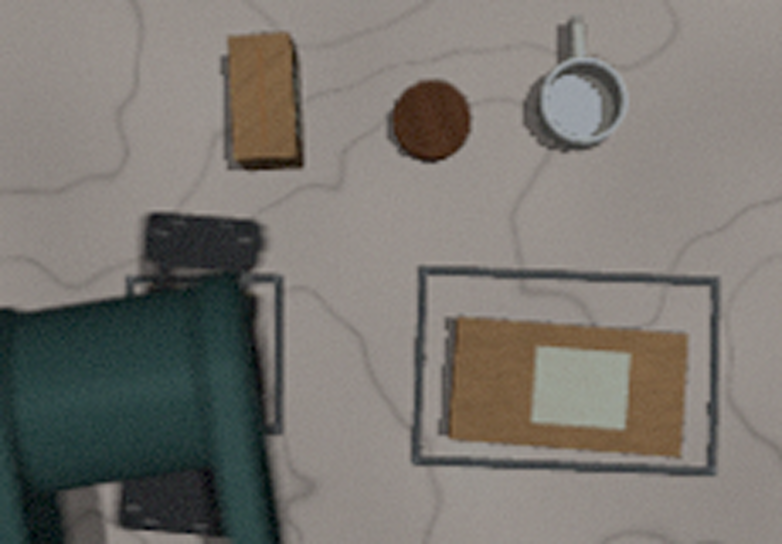

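The carton lies flat and wholly inside the outline, with the strips visible all round. I rerun the numeric check after fixing the script.

Run:
```python
from h import *
im=camera("top")
r=[d['xyz'] for d in tip_of("carton_c1","top")[:4]]
C=OC.mean(0); ey=(OC[0]+OC[3]-OC[1]-OC[2]); ey/=np.linalg.norm(ey); ex=np.array([ey[1],-ey[0]])
for p in r: p=np.array(p); print("c in outline",np.round([(p[:2]-C)@ex,(p[:2]-C)@ey,p[2]],4))
meas("top")
im=camera("scene"); cv2.imwrite("pics/s7.png",im[150:330,220:480].repeat(3,0).repeat(3,1))
for n in ["carton_mid","jar","short_carton","spool","cup","tin"]:
    print(n,[(round(d['p'],2),np.round(d['xyz'],3)) for d in tip_of(n,"scene")[:1]])
```

```text
c in outline [-0.0528  0.0914  0.0269]
c in outline [-0.0586 -0.083   0.021 ]
c in outline [ 0.0318 -0.0855  0.023 ]
c in outline [0.0376 0.0879 0.0205]
top carton_mid [(0.57, array([ 0.457, -0.113,  0.022]))]
top carton_c1 [(0.78, array([ 0.418, -0.023,  0.027])), (0.7, array([ 0.402, -0.197,  0.021])), (0.67, array([ 0.492, -0.205,  0.023])), (0.56, array([ 0.508, -0.032,  0.02 ]))]
top 0.6 2562
[[ 0.415 -0.026]
 [ 0.508 -0.034]
 [ 0.493 -0.206]
 [ 0.401 -0.197]]
carton_mid [(0.83, array([ 0.456, -0.113,  0.025]))]
jar [(0.74, array([ 0.495,  0.157, -0.   ]))]
short_carton [(0.6, array([0.662, 0.104, 0.001]))]
spool [(0.98, array([ 0.657, -0.019,  0.001]))]
cup [(0.78, array([ 0.665, -0.128, -0.   ]))]
tin [(0.85, array([ 0.549,  0.46 , -0.002]))]
```

View pics/s7.png

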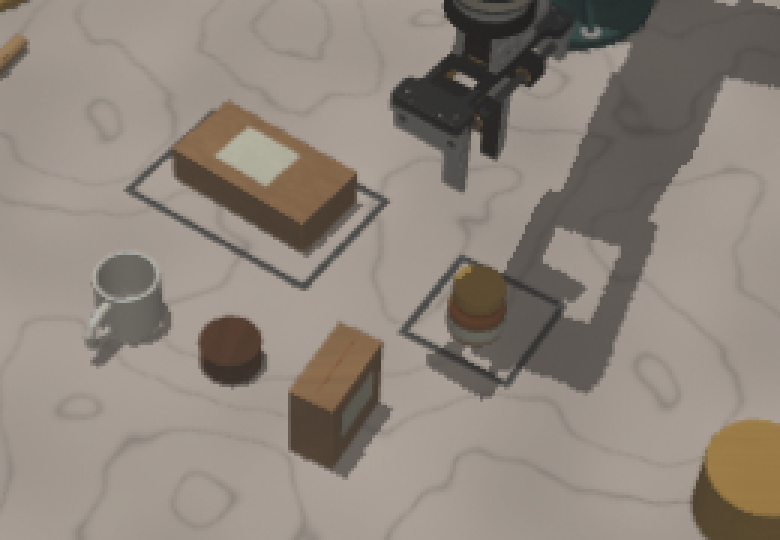

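All four ends are within x −59 to +38 mm and y −86 to +91 mm of the outline's centre (limits ±78 and ±118). The jar and the other things are unmoved and the fingers are clear. I hand the job in.

Run:
```python
from h import *
s=read_state(); print(s['t'],np.abs(s['qd']).max(),s['force']); close_job()
```

```text
14.15 0.004105067685974197 [0.10371262 0.39409148 0.91396924]
the job is handed in; nothing more can be done
```

The tall carton now lies flat on a broad side, wholly within the larger outline. I handed the job in at about 14 s. I pushed it over near its top (z ≈ 0.148 m) with half-open fingers, slid it about 28 mm along the counter by its foot end, then backed off and lifted clear.

- **Carton position:** the last measurements put its four ends at x −59 to +38 mm and y −86 to +91 mm in the outline's frame, against limits of ±78 and ±118 mm. Its middle was 22–25 mm above the counter. The top and scene cameras agreed on the middle to within about 3 mm, and both pictures show it flat and inside.
- **Everything else:** the jar, short carton, spool, cup and tin measured within about 4 mm of where they started. I did not measure the lifter, but the arm never went near it. The fingers were clear of everything and the arm was at rest.
- **Failures on the way:** one move call was refused because its rows had no "spin" key, and one check script crashed on a formatting error. Neither affected the scene. The network's outline of the carton was wrong once, when the arm hid part of it, so I used its corner points and the picture there instead.

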